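# Free the platen roller of a pharmacy label printer

## Task

The label printer's rubber platen roller has to come out for cleaning. Take the forked tool from its block, press the collar of the roller's spring pin sideways with the fork until the pin clicks and stays back, and put the tool back upright in its slot. Then slide the roller out from under its keeper towards the pin, lift it out, lay it flat in the open white basket without dropping it, and leave the other things on the counter where they stand.

Things in the scene. Friction and masses are not known exactly. Their poses are not given: they have to be found in the camera images.
- printer: Fixed grey label printer, 250 mm deep (x), 240 wide (y); its open cover stands 330 mm high at the back (+x), a label roll (top 111) in its well. Origin: underside centre; x from front to back, z up. The roller lies along y at x = -95, z = 95 mm. Side walls: inner faces y = +-108, tops 104 mm (114 at the spring barrel). The deck under the roller is 66 mm high (tear bar 74), clear 25 mm either side.
- pin (a joint): How far the spring pin is pressed back, m: 0 = sprung out, 6 mm into the roller's bearing; grows, to its stop at 0.014, as its collar is pushed in printer -y (away from the roller, into the barrel in the side wall). 1.5 N at first, up to about 7 N near 0.005; past 0.011 a detent draws it on to 0.014 and holds it there. Let go earlier it springs back.
- collar (a point): Centre of the collar's inner face (towards the roller), on the pin's axis; moves with the pin. The pin is a level 6 mm steel bar along printer y, in line with the roller's axis; the collar is a disc on it, 20 mm across, 4 mm thick. Sprung out, this face is at printer y = -84 mm. Axes as the printer's.
- gap (a point): Fixed point on the pin's axis, at the middle of the 14 mm free space between the roller's end bearing (face at printer y = -70 mm) and the collar sprung out (y = -84). Here the fork goes down over the pin. Axes as the printer's: x front to back, y along the pin towards the roller, z up.
- roller: Loose platen roller, 120 g: black rubber 18 mm across, 108 long; white square bearings 24 x 24 x 10 mm at y = -65 and +65 mm, in saddles (tops 103 mm high); a gear and 8 mm shaft end (to y = 87 mm) beyond the +y one. Origin: mid-rubber on the axis; y away from the pin. A fixed keeper covers the last 4 mm of the shaft end: with the pin back, slide the roller 6 mm in -y (room for 8), then lift.
- fork: Loose forked tool, 70 g, standing fork down in the block. Flat black handle 30 (x) x 18 (y) x 70 mm high; below it a steel blade 23 (x) x 3 (y) mm, 52 long, ending in two tines with a slot 11 mm wide, 22 deep between them, open downward. Origin: between the tine tips; z up (handle from z = 52 to 122 mm), x across the tines, y normal to the blade.
- fork_handle (a point): Centre of the forked tool's handle, 87 mm above the tips of the tines; the tool's axes.
- block: Fixed grey tool block 130 (x) x 56 (y) x 62 mm high; origin: centre of its underside. The fork's slot, 28 (x) x 10 (y) mm, open to the bottom, is at x = -35, y = 0; the handle's underside rests on the block's top, tine tips 10 mm above the counter, blade width along x. At x = +15 and +45 stand a screwdriver (round handle, top 109 mm) and a brush (top 124 mm), fixed.
- basket: Fixed white open basket, outside 225 (x) x 150 (y) mm (237 x 158 at the rim), 50 mm high (rim 51), walls and floor 4 mm. Origin: centre of its underside, x along its long side.
- basket_in (a point): Centre of the basket's inner floor, 4 mm above the counter. A roller lying on its bearings has its axis 12 mm above this.
- vial_a: Amber vial with white cap, 32 mm wide (cap 38), 84 mm high. Bystander; origin at its foot.
- vial_b: Wider amber vial with white cap, 38 mm wide (cap 44), 69 mm high. Bystander; origin at its foot.
- stock_bottle: White stock jar, 62 mm wide, 105 mm high. Bystander; origin at its foot.
- wash_bottle: White bottle, 54 mm wide, 130 mm high. Bystander; origin at its foot.
- stapler: Black stapler 120 x 32 x 39 mm. Bystander; origin under its middle.
- spare_roll: Spare label roll standing on end, 76 mm wide, 55 mm high. Bystander; origin at its foot.
Not all that is in view belongs to the job. What is shaped like the fork but yellow is not meant.

How it is judged:
By the outcome, as a careful person would: the job done as asked, in the order asked, and still so for the second after the job is handed in, with the robot touching nothing.
It also fails if it takes over 53 s, if anything falls off the work surface, if the arm or the gripper's body presses on something with over 40 N, if the wrist force passes 120 N, or if a joint passes its speed limit or range.

## Robot

A 6-joint arm with a two-finger parallel gripper is mounted at the origin on the work surface. World frame = base frame: x ahead of the robot, y to its left, z up, the work surface at z = 0. Lengths are in mm, angles in rad, forces in N, time in s.
With the tool pointing down it reaches from about 300 to 775 mm from the base axis. Payload 14.6 kg.
Tool frame: the origin (TCP) lies at the very end of the fingers, on their centre line; the grasp point (between the pads) lies 19 mm behind it; z points along the fingers, y is the line along which they close (so a half turn about z gives the same grasp; the last joint's range is limited). The gripper opens to 94 mm and grips with 3 to 60 N. Pads are 16 mm wide; open, the fingers measure 119 mm over their backs; the gripper's body (75 mm by 177 mm) begins 78 mm behind the grasp point.
Start: joints at [1.129, 0.3, 1.521, -0, 1.321, -0.067], TCP at [201.344, 511.81, 205.446] pointing down, gripper open.
Joint ranges: [-3.03, 3.03], [-0.79, 2.21], [0.23, 2.52], [-1.04, 4.18], [0, 3.07], [-2.55, 2.55]. Speed limits (rad/s): [2.22, 2.22, 2.57, 3.14, 3.14, 3.14].

## Interface

Orientations are given as [roll, pitch, yaw] about the fixed x, y, z axes, in that order (R = Rz(yaw) Ry(pitch) Rx(roll)).
In Python, from cell import manip, eyes, ticket gives the robot as it stands. The module is installed in compiled form; this text tells all that it offers.
- The arm moves only by the tool arm_command, never from a script. Its argument "plan" is a list of rows, each a list of 5 numbers: the opening, from -1 (shut) to 1 (fully open), then the shift along the tool's x, y, z in m, then the turn about the tool's z in rad. In form: [[jaw, dx, dy, dz, roll], ...]. A call has 1 to 20 rows; each row shifts and turns the commanded pose from where the row before left it, along the tool's axes as they then stand; what a row does not reach is not made up. A row lasts 1/8 s, in which the tool goes at most 62.5 mm and 10.7 degrees, less where a joint would pass 70% of its speed; a pose out of reach is approached as far as the arm can. A call is refused whole if a number of a shift passes 0.0625 or a number of a turn 0.188, either way. A call with a gripper value outside its range is refused whole. The fingers move at their own pace and stop on an object; "newtons" is the grip in N (left out, the last holds). Time passes only in rows, so rows that do not move let the fingers close. It gives the time, the measured TCP pose, the force, the opening and the grip force at its end, in the units of the state.
- manip.read_state(): the state, without advancing time (a new reading comes with each control period).
- eyes.camera(name): name is "scene" or "top"; returns a dict with "img" (400x640x3 uint8, blue, green, red), "z_map" (400x640 float32, mm along the optical axis (not along the pixel's ray), 0 where there is no reading), "fx", "fy", "cx", "cy" (pixels), "eye" and "orientation" of the camera in the world. Camera axes: x right, y down, z forward; pixel columns grow to the right and rows downward; lengths in mm; the calibration is good to about 2 mm. A picture is of the moment at which its call begins.
- ticket.sign_off(): hands the job in; it is judged then, once.
The state is a dict: "clock": time; "joints": joint angles; "qd": joint speeds; "effort": joint torques, N m; "eef_pos": TCP position; "eef_rot": TCP orientation; "wrist_force": force on the tool from outside, world axes, zero at the start; "moment": the same for the moment, N m; "finger_gap": finger opening in mm; "finger_force": force on a finger pad.
Only numpy, scipy, OpenCV 4.12 (cv2) and the standard library are available. Lean on these libraries where they do the work, as an engineer would, in place of code of your own. Each camera call takes 0.05 s, during which the arm holds its last target. There are 200 camera calls.

## Working session

There is one attempt and no reset: what is moved stays moved. The work goes in short steps, Python scripts to look and compute and a tool call to move; the robot and the scene stay as the last step left them, time stands still between calls to the robot, and variables do not carry over. Pictures are saved under pics/ and viewed, at most 10 in all, crops included, and the job is handed in when it is done.

Besides the shell and the picture viewer there is one more tool, called after "Request:" as a command line: name --pt "numbers of a row" for each row, then --argument value for the rest. arm_command: Moves the arm, as the interface text tells. Its arguments: {"type":"object","properties":{"plan":{"type":"array"},"newtons":{"type":"number"}},"required":["plan"]}

```bash
mkdir -p pics; cat > h.py <<'E'
import numpy as np, cv2
from scipy.spatial.transform import Rotation as R
from cell import manip, eyes, ticket
def cam(n):
    c=eyes.camera(n); o=np.array(c["orientation"],float)
    c["R"]=o if o.shape==(3,3) else (R.from_euler('xyz',o).as_matrix() if o.size==3 else R.from_quat(o).as_matrix())
    c["eye"]=np.array(c["eye"],float); return c
def cloud(c):
    z=c["z_map"]; v,u=np.mgrid[:z.shape[0],:z.shape[1]]
    p=np.dstack([(u-c["cx"])/c["fx"]*z,(v-c["cy"])/c["fy"]*z,z])
    w=p@c["R"].T+c["eye"]; w[z==0]=np.nan; return w
def ray(c,u,v,h):
    d=c["R"]@np.array([(u-c["cx"])/c["fx"],(v-c["cy"])/c["fy"],1]); return c["eye"]+d*(h-c["eye"][2])/d[2]
E
python3 - <<'E'
from h import *
s=manip.read_state(); print(s)
for n in("scene","top"):
    c=cam(n); print(n,c["eye"],c["orientation"],c["fx"],c["cx"],c["cy"])
    cv2.imwrite(f"pics/{n}0.png",c["img"]); np.save(f"{n}0.npy",cloud(c))
    w=cloud(c); print([w[v,u].round() for v,u in((200,320),(300,320),(300,200),(350,500))])
E
```

```text
{'clock': 0.0, 'joints': array([ 1.12938392e+00,  3.00476010e-01,  1.52160196e+00, -2.43496507e-05,
        1.32071112e+00, -6.66206671e-02]), 'qd': array([ 0.00036551,  0.00063038,  0.00063546, -0.00021616,  0.00096312,
        0.00096563]), 'effort': array([ 2.85758881e-05, -5.31808376e+01, -3.52727509e+01,  7.08881859e-02,
        2.45351106e-02, -1.30594403e-04]), 'eef_pos': array([201.24462213, 511.56394639, 204.87481168]), 'eef_rot': array([-3.14039730e+00, -5.61156151e-05,  2.76680692e+00]), 'wrist_force': array([-1.19954936,  1.0706311 ,  0.28653706]), 'moment': array([-0.02048379, -0.00531615,  0.02101156]), 'finger_force': 0.0, 'finger_gap': 93.9936835003614}
scene [ 896.19992774 -717.25825799  606.93143939] [-2.18770397  0.00690417  0.54835176] 390.50610308933284 322.04912060329684 194.79927325658645
[array([479., -52.,  34.]), array([ 628., -293.,   -0.]), array([ 505., -465.,  101.]), array([ 942., -290.,   79.])]
top [ 403.41493994 -103.34832384 1399.80140315] [-3.05903369 -0.00626671 -1.58560491] 487.57839725670055 323.29884163015487 192.53752585816807
[array([ 498., -104.,    0.]), array([ 215., -100.,    6.]), array([219., 239.,  -1.]), array([  68., -604.,    0.])]
```

View pics/scene0.png

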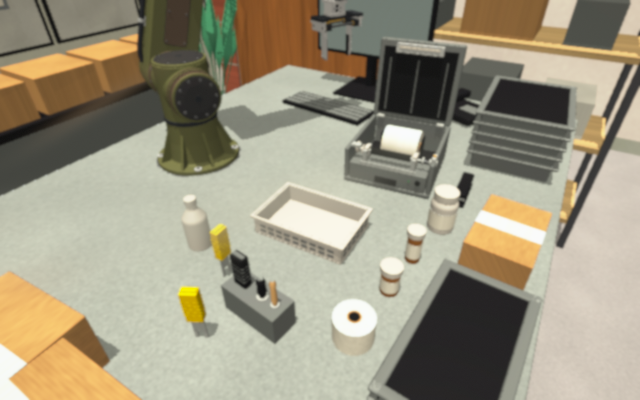

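View pics/top0.png

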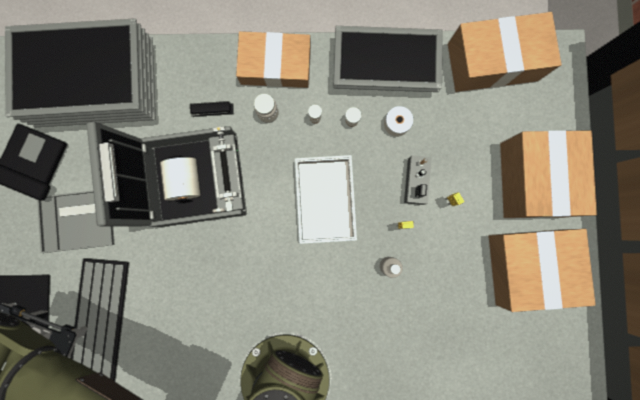

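The black-handled fork stands in the block at scene (240,268) / top (420,190). The yellow ones at scene (220,240) and (192,305) are decoys, being yellow and not in the block. The printer is at top (185,175), with its front and roller at column ~225. The basket is at (326,199). Next I'll confirm with an enlarged crop and measure.

```bash
python3 - <<'E'
from h import *
t=cv2.imread("pics/top0.png"); s=cv2.imread("pics/scene0.png")
a=cv2.resize(t[120:232,190:260],None,fx=5,fy=5,interpolation=cv2.INTER_CUBIC)
b=cv2.resize(t[145:215,390:470],None,fx=5,fy=5,interpolation=cv2.INTER_CUBIC)
o=np.zeros((600,800,3),np.uint8); o[:560,:350]=a; o[:350,360:760]=b
o[352:600,360:760]=cv2.resize(s[240:302,205:305],(400,248))
cv2.imwrite("pics/crop1.png",o)
w=np.load("top0.npy")
def reg(m,lab):
    p=w[m][:,:2].astype(np.float32); r=cv2.minAreaRect(p); print(lab,len(p),np.round(r[0],1),np.round(r[1],1),round(r[2],1), 'z',np.nanmedian(w[m][:,2]).round(1))
z=w[...,2]; v,u=np.mgrid[:400,:640]
def box(u0,u1,v0,v1,z0,z1): return (u>=u0)&(u<u1)&(v>=v0)&(v<v1)&(z>z0)&(z<z1)
reg(box(398,434,145,215,50,70),'block')
reg(box(398,434,145,215,105,150),'tall block')
reg(box(285,365,145,250,40,60),'basket rim')
reg(box(190,250,120,232,98,120),'printer walls/roller')
reg(box(140,250,120,232,60,120),'printer body')
b=t.min(2)
m=box(205,245,130,220,90,118)&(b>150)
n,l,st,ce=cv2.connectedComponentsWithStats(m.astype(np.uint8))
for i in range(1,n):
    if st[i,4]>5: print(st[i],ce[i],np.nanmedian(w[l==i],0).round(1))
g=t[...,1]; 
m=box(398,434,145,215,100,140)
n,l,st,ce=cv2.connectedComponentsWithStats(m.astype(np.uint8))
for i in range(1,n):
    if st[i,4]>3: print('tool',st[i],ce[i],np.nanmedian(w[l==i],0).round(1))
E
```

```text
block 782 [ 548.  -378.9] [ 57.5 130.4] 83.2 z 61.5
tall block 128 [ 547.5 -376.7] [ 18.2 100.8] 84.7 z 130.3
basket rim 919 [ 498.3 -119. ] [237.6 158.2] 2.4 z 50.0
printer walls/roller 920 [569.8 189.3] [242.  136.6] 7.5 z 103.4
printer body 5100 [562.9 242.7] [242.4 248.3] 7.3 z 96.3
[218 132   4   2   7] [219.28571429 132.42857143] [677.6 165.5 103.1]
[213 141  17  10  73] [221.05479452 146.28767123] [638.9 159.  103.6]
[219 191  17  20 149] [227.91946309 199.09395973] [502.2 140.1 105.9]
[214 209   8   3  15] [217.46666667 209.8       ] [468.5 171.4  95.7]
tool [422 158   6   5  16] [424.     160.4375] [ 590.4 -381.6  118. ]
tool [420 169   6   6  14] [421.64285714 172.35714286] [ 559.  -375.7  104.1]
tool [418 184   9  13 110] [422.03636364 189.83636364] [ 511.5 -371.2  130.7]
```

View pics/crop1.png

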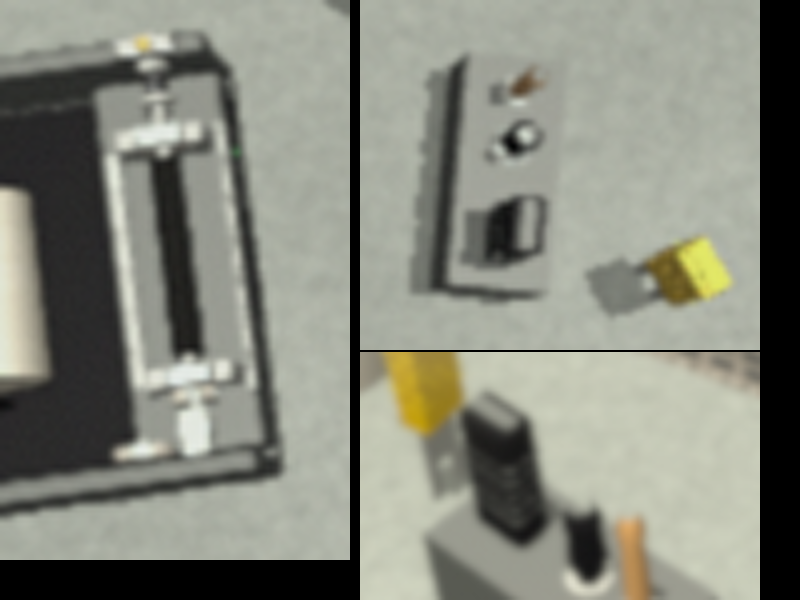

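The crop confirms it: the black handle sits in the block slot (scene crop, left tool). In the printer the pin and collar are at the upper end (+x world) at about top (220,134), and the gear and keeper at the lower end (229,203). The block, printer and basket rectangles match the given sizes. A planner helper will print the rows.

```bash
cat > plan.py <<'E'
# rows(start,[(x,y,z,tool-y angle deg),...],jaw,step): prints rows in tool axes, mm and rad, rounded
from h import *
def here():
    s=manip.read_state(); p=s["eef_pos"]; yaw=s["eef_rot"][2]
    return np.array([*p,np.degrees(yaw)-90])
def rows(wps,jaw=0,step=55,start=None):
    c=here() if start is None else np.array(start,float); out=[]
    for w in wps:
        st=step
        if len(w)==5: st=w[4]
        w=np.array(w[:4],float); d=w-c; d[3]=(d[3]+180)%360-180
        n=int(np.ceil(max(np.linalg.norm(d[:3])/st,abs(d[3])/10.4,1e-9)))
        for k in range(n):
            e=(w[:3]-c[:3])/(n-k); a=np.radians(c[3]); ty=np.array([np.cos(a),np.sin(a)]); tx=np.array([-ty[1],ty[0]])
            r=[round(e[:2]@tx/1e3,4),round(e[:2]@ty/1e3,4),round(-e[2]/1e3,4),round(-np.radians(d[3]/n),3)]
            c[:2]+=1e3*(r[0]*tx+r[1]*ty); c[2]-=1e3*r[2]; c[3]-=np.degrees(r[3]); out.append([jaw]+r)
    print(len(out),c.round(1)); print(out)
E
python3 - <<'E'
from plan import *
print(here())
rows([(513,-374,205,83.2)])
E
```

```text
[201.24119079 511.6151745  204.94870956  68.52516277]
18 [ 513. -374.  205.   83.]
[[0, np.float64(-0.0341), np.float64(-0.0394), np.float64(-0.0), np.float64(-0.014)], [0, np.float64(-0.0336), np.float64(-0.0399), np.float64(-0.0), np.float64(-0.014)], [0, np.float64(-0.033), np.float64(-0.0404), np.float64(-0.0), np.float64(-0.014)], [0, np.float64(-0.0324), np.float64(-0.0408), np.float64(-0.0), np.float64(-0.014)], [0, np.float64(-0.0319), np.float64(-0.0413), np.float64(-0.0), np.float64(-0.014)], [0, np.float64(-0.0313), np.float64(-0.0417), np.float64(-0.0), np.float64(-0.014)], [0, np.float64(-0.0307), np.float64(-0.0422), np.float64(-0.0), np.float64(-0.014)], [0, np.float64(-0.0301), np.float64(-0.0426), np.float64(-0.0), np.float64(-0.014)], [0, np.float64(-0.0295), np.float64(-0.043), np.float64(-0.0), np.float64(-0.014)], [0, np.float64(-0.0289), np.float64(-0.0434), np.float64(-0.0), np.float64(-0.014)], [0, np.float64(-0.0283), np.float64(-0.0438), np.float64(-0.0), np.float64(-0.014)], [0, np.float64(-0.0277), np.float64(-0.0442), np.float64(-0.0), np.float64(-0.014)], [0, np.float64(-0.0271), np.float64(-0.0446), np.float64(-0.0), np.float64(-0.014)], [0, np.float64(-0.0264), np.float64(-0.045), np.float64(-0.0), np.float64(-0.014)], [0, np.float64(-0.0258), np.float64(-0.0454), np.float64(-0.0), np.float64(-0.014)], [0, np.float64(-0.0251), np.float64(-0.0457), np.float64(-0.0), np.float64(-0.014)], [0, np.float64(-0.0245), np.float64(-0.0461), np.float64(-0.0), np.float64(-0.014)], [0, np.float64(-0.0239), np.float64(-0.0464), np.float64(-0.0001), np.float64(-0.014)]]
```

Request:
arm_command --pt "0 0 0 0 -0.128" --pt "0 -0.0244 -0.0496 0 -0.128" --pt "0 -0.0244 -0.0496 0 0" --pt "0 -0.0244 -0.0496 0 0" --pt "0 -0.0244 -0.0496 0 0" --pt "0 -0.0244 -0.0496 0 0" --pt "0 -0.0244 -0.0496 0 0" --pt "0 -0.0244 -0.0496 0 0" --pt "0 -0.0244 -0.0496 0 0" --pt "0 -0.0244 -0.0496 0 0" --pt "0 -0.0244 -0.0496 0 0" --pt "0 -0.0244 -0.0496 0 0" --pt "0 -0.0244 -0.0496 0 0" --pt "0 -0.0244 -0.0496 0 0" --pt "0 -0.0244 -0.0496 0 0" --pt "0 -0.0244 -0.0496 0 0" --pt "0 -0.0244 -0.0496 0 0" --pt "0 -0.0244 -0.0496 0 0" --pt "0 0 0 0 0"

```text
clock: 2.48
eef_pos: [506.2, -379.0, 203.3]
eef_rot: [3.14, -0.002, 3.02]
wrist_force: [-0.7, -0.3, -0.0]
finger_gap: 46.8
finger_force: 0.0
```

```bash
sed -i 's/r=\[round(e\[:2\]@tx\/1e3,4),round(e\[:2\]@ty\/1e3,4),round(-e\[2\]\/1e3,4),round(-np.radians(d\[3\]\/n),3)\]/r=[float(round(x,4)) for x in (e[:2]@tx\/1e3,e[:2]@ty\/1e3,-e[2]\/1e3,-np.radians(d[3]\/n))]/' plan.py
python3 - <<'E'
from plan import *
print(manip.read_state()["joints"].round(2),here().round(1))
c=cam("scene"); cv2.imwrite("pics/s1.png",cv2.resize(c["img"][170:340,150:350],None,fx=4,fy=3.5)[:600])
rows([(513,-374,205,83.2)]);rows([(513,-374,80,83.2)])
E
```

```text
[-0.7   0.49  1.26 -0.    1.39 -2.15] [ 506.2 -379.   203.3   83. ]
1 [ 513.  -374.   205.    83.2]
[[0, -0.0065, 0.0041, -0.0012, -0.0016]]
3 [ 513.  -374.    80.    83.2]
[[0, -0.0022, 0.0014, 0.0413, -0.0005], [0, -0.0021, 0.0014, 0.0413, -0.0005], [0, -0.0022, 0.0013, 0.0412, -0.0005]]
```

Request:
arm_command --pt "0 -0.0065 0.004 0 -0.003" --pt "0 0 0 0.04 0" --pt "0 0 0 0 0"

```text
clock: 2.9
eef_pos: [512.9, -371.4, 163.6]
eef_rot: [3.139, -0.004, 3.027]
wrist_force: [-0.9, -0.1, 0.5]
finger_gap: 47.0
finger_force: 0.0
```

View pics/s1.png

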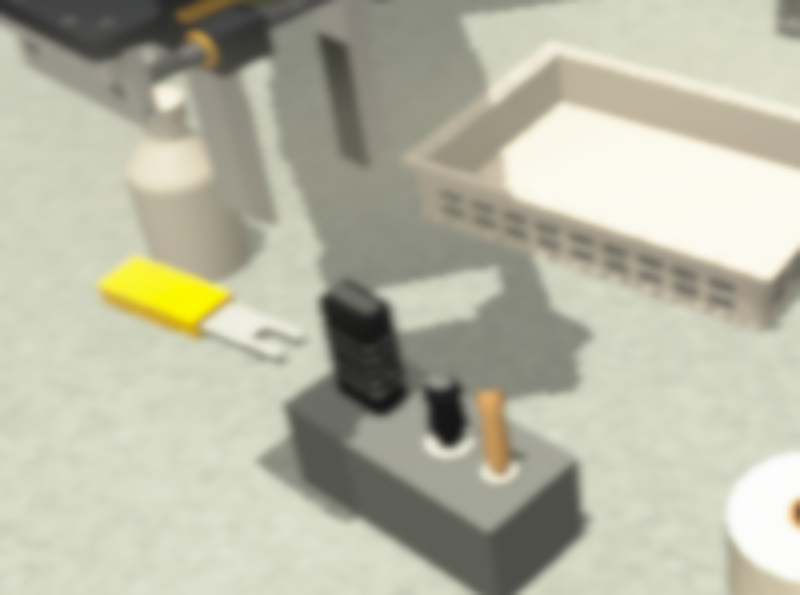

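The black fork is upright in the block at crop (362,350). The yellow decoys have changed since the first view: one now lies flat at crop (165,295). I'll check the whole scene before descending.

```bash
python3 - <<'E'
from plan import *
print(here().round(1))
t0=np.load("top0.npy")
for n in("top","scene"):
    i0=cv2.imread(f"pics/{n}0.png"); c=cam(n); w0=np.load(f"{n}0.npy"); w1=cloud(c)
    for im,w,l in((i0,w0,'before'),(c["img"],w1,'now')):
        m=cv2.inRange(cv2.cvtColor(im,cv2.COLOR_BGR2HSV),(24,150,100),(35,255,255))
        k,L,st,ce=cv2.connectedComponentsWithStats(m)
        for i in range(1,k):
            if st[i,4]>15: p=w[L==i]; print(n,l,st[i],np.nanmedian(p,0).round(),'z',np.nanmin(p[:,2]).round(),np.nanmax(p[:,2]).round())
    cv2.imwrite(f"pics/{n}1.png",c["img"])
a=cv2.imread("pics/top1.png")[130:300,340:540]; cv2.imwrite("pics/c2.png",cv2.resize(a,None,fx=3.5,fy=3.5))
E
```

```text
[ 512.9 -371.4  163.6   83.4]
top before [452 195   7   9  17] [ 485. -462.  116.] z 104.0 120.0
scene before [211 225  14  11  86] [ 428. -339.  123.] z 118.0 126.0
scene before [213 241  16  19 147] [ 432. -348.   78.] z 55.0 106.0
scene before [179 287  26  35 660] [ 497. -476.  100.] z 0.0 127.0
scene now [176 244  31  21 362] [ 331. -344.   19.] z 5.0 22.0
scene now [167 375  28  25 515] [ 542. -560.   19.] z 8.0 22.0
```

View pics/scene1.png

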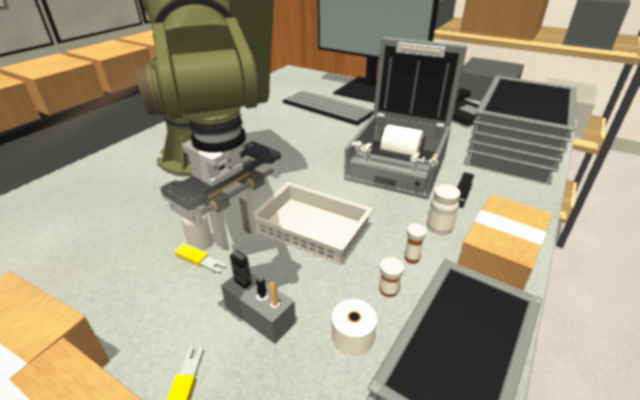

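Both yellow decoys toppled by themselves. They had been balancing on their tines, and the arm stayed over 70 mm above them with no force reading. They now lie clear at scene (192,256) and (185,375). The fork is unaffected at (240,268) and the gripper is right above it, so I'm descending to grasp.

Request:
arm_command --pt "0 0 -0.001 0.042 0" --pt "0 0 -0.001 0.042 0.003" --pt "0 0 0 0 0" --pt "-1 0 0 0 0" --pt "-1 0 0 0 0" --pt "-1 0 0 0 0" --pt "-1 0 0 0 0" --newtons 45

```text
clock: 3.88
eef_pos: [513.5, -375.5, 82.6]
eef_rot: [-3.141, 0.001, 3.023]
wrist_force: [-1.1, 2.2, 7.3]
finger_gap: 17.7
finger_force: 45.0
```

Request:
arm_command --pt "-1 0 0 -0.03 0" --pt "-1 0 0 -0.05 0" --pt "-1 0 0 -0.06 0" --pt "-1 0 0 0 0"

```text
clock: 4.38
eef_pos: [514.3, -376.2, 226.8]
eef_rot: [-3.137, 0.007, 3.023]
wrist_force: [0.3, 0.0, -0.6]
finger_gap: 17.8
finger_force: 45.0
```

```bash
python3 - <<'E'
from plan import *
h=here();print(h.round(1))
c=cam("scene")
cv2.imwrite("pics/fork.png",cv2.resize(c["img"][150:310,170:330],(800,600)[:1]+(600,)))
s=h.copy(); s[3]=7.4
# blade/handle x offset: handle points in cloud near TCP
rows([(651.6,158.4,225,7.4)],jaw=-1)
E
```

```text
[ 514.3 -376.2  226.8   83.2]
11 [651.6 158.4 225.    7.4]
[[-1, -0.0067, 0.0497, -0.0002, 0.1203], [-1, -0.0007, 0.0501, -0.0002, 0.1203], [-1, 0.0053, 0.0499, -0.0001, 0.1203], [-1, 0.0113, 0.0489, -0.0002, 0.1203], [-1, 0.0171, 0.0471, -0.0001, 0.1203], [-1, 0.0226, 0.0448, -0.0002, 0.1203], [-1, 0.0278, 0.0417, -0.0001, 0.1203], [-1, 0.0326, 0.0381, -0.0002, 0.1203], [-1, 0.0369, 0.0339, -0.0001, 0.1203], [-1, 0.0407, 0.0292, -0.0002, 0.1203], [-1, 0.044, 0.0242, -0.0001, 0.1203]]
```

View pics/fork.png

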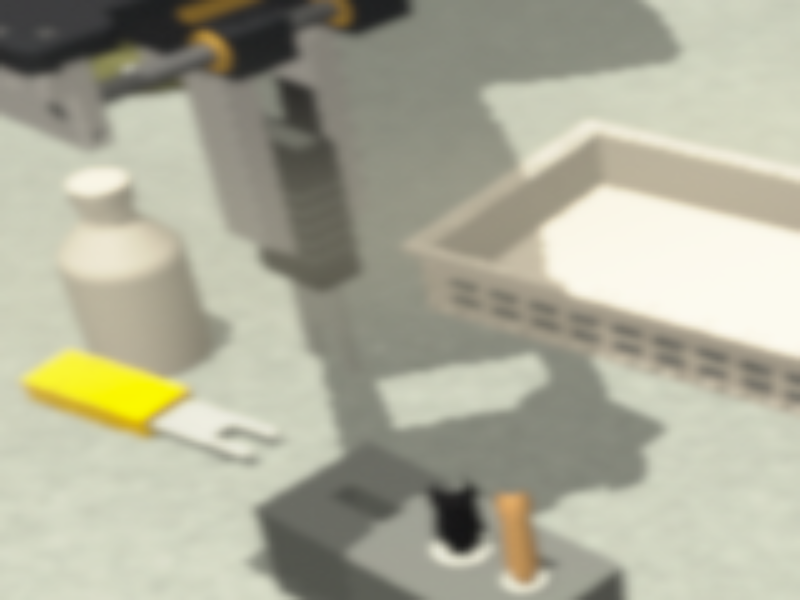

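The fork is held upright and clear of the block. The handle is between the fingers at crop (310,200), and the empty slot shows at crop (370,500). Next, over to the pin.

Request:
arm_command --pt "-1 -0.0067 0.0497 0 0.12" --pt "-1 -0.0007 0.05 0 0.12" --pt "-1 0.0053 0.05 0 0.12" --pt "-1 0.0113 0.049 0 0.12" --pt "-1 0.017 0.047 0 0.12" --pt "-1 0.0226 0.0448 0 0.12" --pt "-1 0.0278 0.0417 0 0.12" --pt "-1 0.0326 0.038 0 0.12" --pt "-1 0.037 0.034 0 0.12" --pt "-1 0.0407 0.029 0 0.12" --pt "-1 0.044 0.024 0 0.12" --pt "-1 0 0 0 0" --pt "-1 0 0 0 0"

```text
clock: 6.05
eef_pos: [649.7, 158.4, 219.8]
eef_rot: [-3.139, 0.0, 1.704]
wrist_force: [0.2, -0.8, -0.6]
finger_gap: 17.8
finger_force: 45.0
```

```bash
python3 - <<'E'
from plan import *
h=here();print(h.round(1))
c0=cam("scene"); S=ray(c0,244,283.3,62); print("slot",S.round(1))
# zoomed scene: initial printer pin area, and now
i0=cv2.imread("pics/scene0.png")[125:195,340:460]; i1=c0["img"][60:195,340:460]
o=np.zeros((600,800,3),np.uint8)
o[:230,:394]=cv2.resize(i0,(394,230),interpolation=cv2.INTER_CUBIC); o[:450,400:800]=cv2.resize(i1,(400,450),interpolation=cv2.INTER_CUBIC)
t=cam("top")["img"][115:185,180:260]; o[240:590,:394]=cv2.resize(t,(394,350),interpolation=cv2.INTER_CUBIC)
cv2.imwrite("pics/pin1.png",o)
rows([(651.6,158.4,225,7.4)],jaw=-1)
E
```

```text
[649.7 158.4 219.8   7.6]
slot [ 515.8 -375.9   62. ]
1 [651.6 158.4 225.    7.4]
[[-1, 0.0005, 0.0018, -0.0042, 0.0023]]
```

View pics/pin1.png

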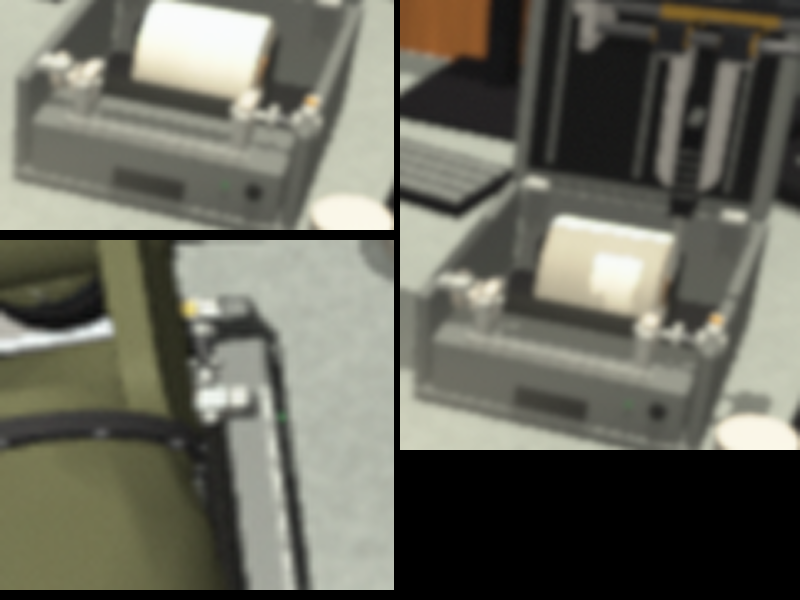

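The fork hangs above the gap (right panel, tines at about (685,210)). The bearing is at left-panel (247,105), the collar at about (272,118) and the barrel at (305,118). Cross-checking the pin position by rays from both views.

```bash
python3 - <<'E'
from plan import *
t=cam("top"); s=cam("scene")
f=lambda x,y:(190+x/5-.4,120+y/5-.4)
for n,p,z in(("bearing pin side",(161,135),107),("bearing far",(190,371),107),("collar",(155,97),100),("barrel",(153,64),105)): print("top",n,ray(t,*f(*p),z).round(1))
g=lambda x,y:(340+x/3.283-.35,125+y/3.283-.35)
for n,p,z in(("bearing",(247,97),107),("collar",(272,118),95),("barrel",(305,118),100)): print("scene",n,ray(s,*g(*p),z).round(1))
C=np.array([562.9,242.7]); a=np.radians(97.5); X=np.array([np.cos(a),np.sin(a)]);Y=np.array([-X[1],X[0]])
for y in(-65,65,-77,-86,-108): print(y,(C-95*X+y*Y).round(1))
# precise wall geometry from cloud in printer axes
w=np.load("top0.npy")[120:232,100:260].reshape(-1,3); w=w[~np.isnan(w[:,0])]
q=np.c_[(w[:,:2]-C)@X,(w[:,:2]-C)@Y,w[:,2]]
def st(m,l):
    print(l,m.sum(),np.percentile(q[m],[1,50,99],axis=0).round(1).tolist())
st((q[:,2]>98)&(q[:,2]<118)&(abs(q[:,0]+95)<20)&(abs(q[:,1]+65)<8),'bearA')
st((q[:,2]>98)&(q[:,2]<118)&(abs(q[:,0]+95)<20)&(abs(q[:,1]-65)<8),'bearB')
st((q[:,2]>90)&(q[:,2]<118)&(abs(q[:,0]+95)<20)&(abs(q[:,1])<50),'rubber')
st((q[:,2]>88)&(q[:,2]<118)&(abs(q[:,0]+95)<20)&(q[:,1]>-97)&(q[:,1]<-76),'collar')
st((q[:,2]>98)&(q[:,2]<108)&(q[:,1]<-104)&(q[:,0]>-60)&(q[:,0]<0),'wall-y')
st((q[:,2]>98)&(q[:,2]<108)&(q[:,1]>104)&(q[:,0]>-60)&(q[:,0]<0),'wall+y')
E
```

```text
top bearing pin side [637.6 156.9 107. ]
top bearing far [510.5 141.2 107. ]
top collar [659.6 161.6 100. ]
top barrel [676.6 161.7 105. ]
scene bearing [637.2 160.4 107. ]
scene collar [659.7 159.6  95. ]
scene barrel [684.  164.1 100. ]
-65 [639.7 157. ]
65 [510.9 140. ]
-77 [651.6 158.6]
-86 [660.6 159.7]
-108 [682.4 162.6]
bearA 63 [[-114.5, -68.7, 98.9], [-95.1, -63.2, 103.9], [-75.3, -57.6, 111.5]]
bearB 64 [[-114.5, 58.8, 98.4], [-94.8, 66.7, 104.3], [-76.9, 72.0, 112.3]]
rubber 251 [[-102.3, -49.0, 93.4], [-94.1, 0.1, 101.6], [-84.6, 49.6, 107.7]]
collar 34 [[-101.8, -96.2, 91.5], [-93.7, -85.1, 97.8], [-86.1, -77.6, 108.5]]
wall-y 98 [[-59.1, -119.1, 98.4], [-30.2, -111.6, 102.3], [-0.3, -106.4, 107.4]]
wall+y 89 [[-58.4, 109.5, 98.6], [-29.0, 115.3, 103.2], [-2.6, 121.0, 107.7]]
```

Request:
arm_command --pt "-1 0.0005 0.0013 0.02 0.003" --pt "-1 0 0 0.024 0" --pt "-1 0 0 0 0"

```text
clock: 6.62
eef_pos: [650.6, 158.7, 175.9]
eef_rot: [-3.138, 0.0, 1.699]
wrist_force: [0.3, -0.3, -0.4]
finger_gap: 18.0
finger_force: 45.0
```

```bash
python3 - <<'E'
from plan import *
h=here();print(h.round(2))
c=cam("scene")
def proj(P):
    q=c["R"].T@(np.array(P)-c["eye"]); return np.array([q[0]/q[2]*c["fx"]+c["cx"],q[1]/q[2]*c["fy"]+c["cy"]])
u0,v0,k=395,90,8
im=cv2.resize(c["img"][v0:v0+75,u0:u0+60],None,fx=k,fy=k,interpolation=cv2.INTER_CUBIC)
a=np.radians(h[3]); ty=np.array([np.cos(a),np.sin(a),0]); tx=np.array([-ty[1],ty[0],0])
tip=h[:3]-[0,0,72.6]
for o in(-11.5,-5.5,5.5,11.5):
    p=(proj(tip+o*tx)-[u0,v0]+.5)*k; cv2.circle(im,tuple(p.astype(int)),3,(0,0,255),-1)
for y in(-70,-77,-84): 
    p=(proj([*(np.array([562.9,242.7])-95*np.array([-.1305,.9914])+y*np.array([-.9914,-.1305])),95])-[u0,v0]+.5)*k; cv2.circle(im,tuple(p.astype(int)),3,(255,0,0),-1)
cv2.imwrite("pics/pin2.png",im)
E
```

```text
[650.64 158.68 175.9    7.35]
```

View pics/pin2.png

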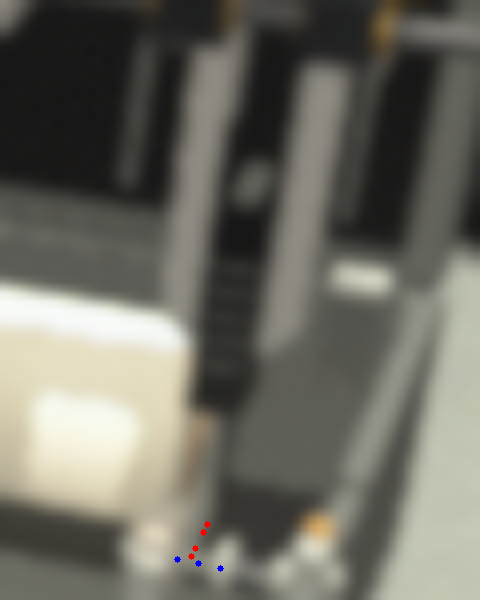

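The tips (red) line up over the gap between the bearing at (150,550) and the collar at (228,555). Descending gently and watching the force.

Request:
arm_command --pt "-1 0.0009 0.0003 0.004 0" --pt "-1 0 0 0.004 0" --pt "-1 0 0 0.003 0" --pt "-1 0 0 0 0"

```text
clock: 7.18
eef_pos: [651.4, 160.4, 166.3]
eef_rot: [-3.141, -0.0, 1.7]
wrist_force: [1.0, -0.6, -0.9]
finger_gap: 17.7
finger_force: 45.0
```

Request:
arm_command --pt "-1 -0.0005 0 0.004 0" --pt "-1 0 0 0.004 0" --pt "-1 0 0 0.004 0" --pt "-1 0 0 0.003 0" --pt "-1 0 0 0 0"

```text
clock: 7.8
eef_pos: [651.5, 159.9, 151.1]
eef_rot: [-3.141, 0.0, 1.7]
wrist_force: [-0.3, -0.6, 0.2]
finger_gap: 18.1
finger_force: 45.0
```

Request:
arm_command --pt "-1 0 0.003 0 0" --pt "-1 0 0.003 0 0" --pt "-1 0 0.003 0 0" --pt "-1 0 0 0 0"

```text
clock: 8.3
eef_pos: [660.2, 161.1, 151.4]
eef_rot: [-3.14, 0.0, 1.7]
wrist_force: [-6.4, -1.0, 2.8]
finger_gap: 17.6
finger_force: 45.0
```

Request:
arm_command --pt "-1 0 0.003 0 0" --pt "-1 0 0.003 0 0" --pt "-1 0 0.002 0 0" --pt "-1 0 0 0 0"

```text
clock: 8.8
eef_pos: [668.7, 162.1, 151.4]
eef_rot: [3.141, 0.0, 1.7]
wrist_force: [0.3, -0.0, -0.5]
finger_gap: 18.0
finger_force: 45.0
```

Request:
arm_command --pt "-1 0 0.002 0 0" --pt "-1 0 0 0 0"

```text
clock: 9.05
eef_pos: [670.5, 162.4, 151.4]
eef_rot: [3.142, -0.0, 1.7]
wrist_force: [-0.1, 1.0, -0.8]
finger_gap: 17.8
finger_force: 45.0
```

Zero force, so the detent has clicked. Backing off and lifting, then a look.

Request:
arm_command --pt "-1 0 -0.006 0 0" --pt "-1 0 -0.006 0 0" --pt "-1 0 -0.006 0 0" --pt "-1 0 0 -0.03 0" --pt "-1 0 0 -0.05 0" --pt "-1 0 0 0 0"

```text
clock: 9.8
eef_pos: [653.5, 160.3, 236.1]
eef_rot: [3.134, -0.0, 1.7]
wrist_force: [0.3, -0.0, -0.8]
finger_gap: 17.6
finger_force: 45.0
```

```bash
python3 - <<'E'
from plan import *
h=here();print(h.round(1), manip.read_state()["wrist_force"].round(1))
c=cam("scene")["img"]; b=cv2.imread("pics/scene0.png")
f=lambda i:cv2.resize(i[135:180,395:455],None,fx=6.5,fy=6.5,interpolation=cv2.INTER_CUBIC)
cv2.imwrite("pics/pin3.png",np.hstack([f(b),f(c)]))
rows([(514.3,-376.2,226.8,83.2)],jaw=-1)
E
```

```text
[653.5 160.3 236.1   7.4] [ 0.3 -0.  -0.8]
11 [ 514.3 -376.2  226.8   83.2]
[[-1, -0.0467, -0.0188, 0.0006, -0.1203], [-1, -0.0441, -0.0242, 0.0006, -0.1203], [-1, -0.0409, -0.0294, 0.0006, -0.1203], [-1, -0.0371, -0.0341, 0.0006, -0.1203], [-1, -0.0328, -0.0383, 0.0006, -0.1203], [-1, -0.0279, -0.0419, 0.0006, -0.1203], [-1, -0.0227, -0.0449, 0.0006, -0.1203], [-1, -0.0171, -0.0474, 0.0006, -0.1203], [-1, -0.0113, -0.0491, 0.0005, -0.1203], [-1, -0.0054, -0.05, 0.0006, -0.1203], [-1, 0.0006, -0.0504, 0.0005, -0.1203]]
```

View pics/pin3.png

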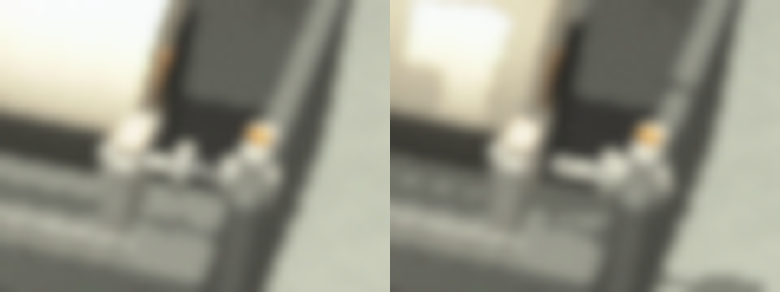

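The pin stays back: the collar has moved from left-panel (180,160) to right-panel (608,165), leaving a dark gap beside the bearing at (518,140). Returning the fork.

Request:
arm_command --pt "-1 -0.0467 -0.0188 0 -0.12" --pt "-1 -0.044 -0.0242 0 -0.12" --pt "-1 -0.041 -0.0294 0 -0.12" --pt "-1 -0.037 -0.034 0 -0.12" --pt "-1 -0.0328 -0.0383 0 -0.12" --pt "-1 -0.028 -0.042 0 -0.12" --pt "-1 -0.0227 -0.045 0 -0.12" --pt "-1 -0.017 -0.0474 0 -0.12" --pt "-1 -0.0113 -0.049 0 -0.12" --pt "-1 -0.0054 -0.05 0 -0.12" --pt "-1 0.0006 -0.0504 0 -0.12" --pt "-1 0 0 0 0" --pt "-1 0 0 0 0"

```text
clock: 11.48
eef_pos: [513.0, -375.4, 230.3]
eef_rot: [3.14, -0.001, 3.019]
wrist_force: [-0.1, -0.2, 0.1]
finger_gap: 17.8
finger_force: 45.0
```

```bash
python3 - <<'E'
from plan import *
print(here().round(1))
rows([(513.9,-375.5,226.8,83.2)],jaw=-1)
E
```

```text
[ 513.  -375.4  230.3   83. ]
1 [ 513.9 -375.5  226.8   83.2]
[[-1, -0.0009, 0.0, 0.0035, -0.0042]]
```

Request:
arm_command --pt "-1 -0.0006 0 0.05 -0.004" --pt "-1 0 0 0.038 0" --pt "-1 0 0 0.01 0" --pt "-1 0 0 0.012 0" --pt "-1 0 0 0 0"

```text
clock: 12.1
eef_pos: [514.1, -375.9, 121.8]
eef_rot: [-3.141, 0.0, 3.024]
wrist_force: [0.1, -0.3, -0.8]
finger_gap: 17.9
finger_force: 45.0
```

Tips are 13 mm into the slot with no force, so I'm lowering the rest.

Request:
arm_command --pt "-1 0 0 0.016 0" --pt "-1 0 0 0.014 0" --pt "-1 0 0 0.006 0" --pt "-1 0 0 0.0025 0" --pt "-1 0 0 0 0"

```text
clock: 12.72
eef_pos: [513.9, -376.2, 83.2]
eef_rot: [-3.141, 0.0, 3.024]
wrist_force: [-0.1, 0.2, -0.4]
finger_gap: 17.6
finger_force: 45.0
```

Request:
arm_command --pt "-1 0 0 0.001 0" --pt "-1 0 0 0 0" --pt "-0.4 0 0 0 0" --pt "-0.2 0 0 0 0" --pt "-0.2 0 0 0 0" --pt "-0.2 0 0 -0.02 0" --pt "-0.2 0 0 -0.05 0" --pt "-0.2 0 0 -0.06 0" --pt "-0.2 0 0 -0.02 0" --pt "-0.2 0 0 0 0"

```text
clock: 13.98
eef_pos: [514.2, -376.4, 234.7]
eef_rot: [-3.139, 0.003, 3.024]
wrist_force: [0.1, 0.2, -0.7]
finger_gap: 38.0
finger_force: 0.0
```

```bash
python3 - <<'E'
from plan import *
h=here(); print(h.round(1),manip.read_state()["finger_gap"])
a=cv2.imread("pics/scene0.png"); c=cam("scene"); w=cloud(c)
d=cv2.absdiff(a,c["img"]).max(2)
print("diff in handle box",d[250:290,230:252].mean().round(1), d[275:330,250:295].mean().round(1))
p=w[248:290,228:254].reshape(-1,3); k=(p[:,2]>70)&(p[:,2]<140); print("fork handle",np.nanmedian(p[k],0).round(1),np.nanmin(p[k],0).round(),np.nanmax(p[k],0).round())
w0=np.load("scene0.npy"); p=w0[248:290,228:254].reshape(-1,3); k=(p[:,2]>70)&(p[:,2]<140); print("before",np.nanmedian(p[k],0).round(1),np.nanmin(p[k],0).round(),np.nanmax(p[k],0).round())
rows([(574.5,148.7,190,97.4)],jaw=-0.2)
E
```

```text
[ 514.2 -376.4  234.7   83.3] 37.963986562812785
diff in handle box 18.6 12.5
fork handle [ 523.1 -384.   110.3] [ 499. -389.   70.] [ 532. -367.  137.]
before [ 522.9 -383.   111.2] [ 498. -387.   70.] [ 531. -367.  137.]
10 [574.5 148.7 190.   97.4]
[[-0.2, 0.0001, 0.0528, 0.0043, -0.0247], [-0.2, -0.0012, 0.0528, 0.0043, -0.0247], [-0.2, -0.0025, 0.0528, 0.0042, -0.0247], [-0.2, -0.0038, 0.0527, 0.0043, -0.0247], [-0.2, -0.0051, 0.0526, 0.0042, -0.0247], [-0.2, -0.0063, 0.0524, 0.0043, -0.0247], [-0.2, -0.0076, 0.0523, 0.0042, -0.0247], [-0.2, -0.0089, 0.0521, 0.0043, -0.0247], [-0.2, -0.0103, 0.0518, 0.0042, -0.0247], [-0.2, -0.0115, 0.0516, 0.0043, -0.0247]]
```

The fork stands back in its slot, within 1 mm of where it was. Going to the roller.

Request:
arm_command --pt "-0.2 0 0.0528 0.004 -0.025" --pt "-0.2 -0.0012 0.0528 0.004 -0.025" --pt "-0.2 -0.0025 0.0528 0.004 -0.025" --pt "-0.2 -0.0038 0.0527 0.004 -0.025" --pt "-0.2 -0.005 0.0526 0.004 -0.025" --pt "-0.2 -0.0063 0.0524 0.004 -0.025" --pt "-0.2 -0.0076 0.0523 0.004 -0.025" --pt "-0.2 -0.009 0.052 0.004 -0.025" --pt "-0.2 -0.01 0.0518 0.004 -0.025" --pt "-0.2 -0.0115 0.0516 0.004 -0.025" --pt "-0.2 0 0 0 0" --pt "-0.2 0 0 0 0"

```text
clock: 15.52
eef_pos: [573.2, 148.3, 190.9]
eef_rot: [-3.141, -0.002, -3.009]
wrist_force: [0.1, -0.2, 0.1]
finger_gap: 37.3
finger_force: 0.0
```

```bash
python3 - <<'E'
from plan import *
print(here().round(1))
rows([(574.5,149,100,97.4)],jaw=-0.2)
E
```

```text
[ 573.2  148.3  190.9 -262.4]
2 [ 574.5  149.   100.  -262.6]
[[-0.2, -0.0007, 0.0003, 0.0455, 0.0015], [-0.2, -0.0007, 0.0002, 0.0454, 0.0015]]
```

Request:
arm_command --pt "-0.2 -0.001 0.0005 0.045 0.003" --pt "-0.2 0 0 0.045 0" --pt "-0.2 0 0 0.015 0" --pt "-0.2 0 0 0 0" --pt "-0.5 0 0 0 0" --pt "-1 0 0 0 0" --pt "-1 0 0 0 0" --pt "-1 0 0 0 0" --newtons 25

```text
clock: 16.52
eef_pos: [575.1, 149.4, 88.1]
eef_rot: [-3.142, 0.002, -3.012]
wrist_force: [-1.0, -0.9, 6.3]
finger_gap: 17.3
finger_force: 25.0
```

Request:
arm_command --pt "-1 -0.002 0 0 0" --pt "-1 -0.002 0 0 0" --pt "-1 -0.002 0 0 0" --pt "-1 -0.0005 0 0 0" --pt "-1 0 0 0 0"

```text
clock: 17.15
eef_pos: [580.9, 150.3, 88.1]
eef_rot: [3.141, 0.0, -3.012]
wrist_force: [-6.8, -0.7, 9.3]
finger_gap: 16.8
finger_force: 25.0
```

```bash
python3 - <<'E'
from plan import *
print(here().round(1))
t=cam("top"); w=cloud(t); C=np.array([562.9,242.7]); a=np.radians(97.5); X=np.array([np.cos(a),np.sin(a)]);Y=np.array([-X[1],X[0]])
for n,ww,im in(("before",np.load("top0.npy"),cv2.imread("pics/top0.png")),("now",w,t["img"])):
    q=np.c_[((ww.reshape(-1,3)[:,:2]-C)@X),((ww.reshape(-1,3)[:,:2]-C)@Y)].reshape(400,640,2)
    m=(im.min(2)>165)&(abs(q[...,0]+95)<11)&(ww[...,2]>95)&(ww[...,2]<112)
    for lo,hi in((-75,-50),(55,72),(72,100)):
        k=m&(q[...,1]>lo)&(q[...,1]<hi); print(n,lo,k.sum(),q[...,1][k].mean().round(1) if k.any() else None)
E
```

```text
[ 580.9  150.3   88.1 -262.6]
before -75 35 -63.9
before 55 30 65.8
before 72 51 87.2
now -75 0 None
now 55 0 None
now 72 0 None
```

Request:
arm_command --pt "-1 0 0 -0.002 0" --pt "-1 -0.001 0 0 0" --pt "-1 0 0 0 0"

```text
clock: 17.58
eef_pos: [582.0, 150.3, 88.8]
eef_rot: [-3.142, -0.0, -3.012]
wrist_force: [0.2, -0.5, -0.8]
finger_gap: 17.4
finger_force: 25.0
```

```bash
python3 - <<'E'
from plan import *
print(here().round(1),manip.read_state()["wrist_force"].round(1))
c=cam("scene")["img"]; b=cv2.imread("pics/scene0.png")
f=lambda i:cv2.resize(i[130:180,345:455],None,fx=7,fy=6,interpolation=cv2.INTER_CUBIC)
cv2.imwrite("pics/slide.png",np.vstack([f(b)[:300],f(c)[:300]]))
E
```

```text
[ 582.   150.3   88.8 -262.6] [ 0.2 -0.5 -0.8]
```

View pics/slide.png

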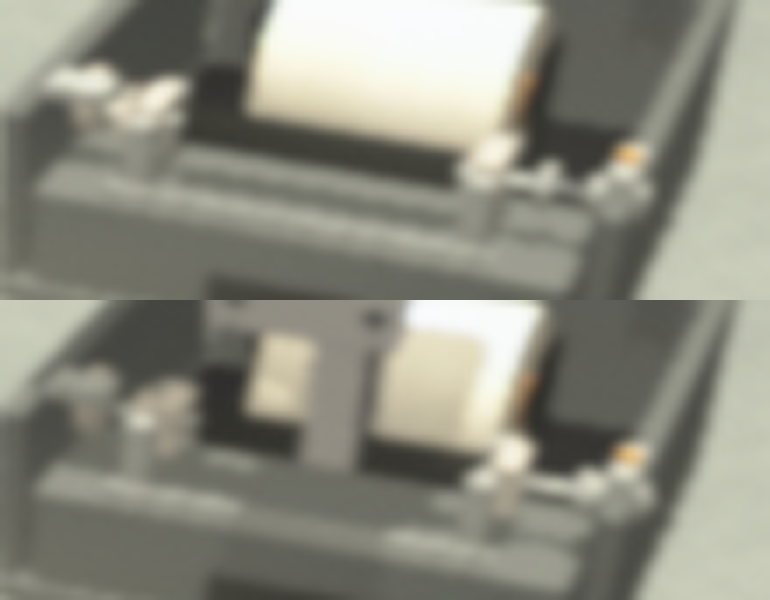

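The roller has slid clear. The pin-side bearing moved from (490,160) to (515,460) relative to its saddle, the gear end has left the keeper at (85,385), and the forces are zero. Lifting.

Request:
arm_command --pt "-1 0 0 -0.004 0" --pt "-1 0 0 -0.008 0" --pt "-1 0 0 0 0" --newtons 35

```text
clock: 18.0
eef_pos: [582.4, 150.3, 102.0]
eef_rot: [3.142, 0.002, -3.012]
wrist_force: [-0.2, -0.5, -1.4]
finger_gap: 16.8
finger_force: 35.0
```

Request:
arm_command --pt "-1 0 0 -0.03 0" --pt "-1 0 0 -0.04 0" --pt "-1 0 0 -0.02 0" --pt "-1 0 0 0 0"

```text
clock: 18.5
eef_pos: [582.5, 150.4, 192.2]
eef_rot: [3.141, 0.003, -3.012]
wrist_force: [-0.0, -0.1, -1.6]
finger_gap: 17.3
finger_force: 35.0
```

```bash
python3 - <<'E'
from plan import *
print(here().round(1))
rows([(506.8,-118.6,190,92.4)],jaw=-1,step=45)
E
```

```text
[ 582.5  150.4  192.2 -262.6]
7 [ 506.8 -118.6  190.  -267.6]
[[-1, 0.0157, -0.0367, 0.0003, 0.0125], [-1, 0.0152, -0.0369, 0.0003, 0.0125], [-1, 0.0147, -0.0371, 0.0003, 0.0125], [-1, 0.0143, -0.0373, 0.0003, 0.0125], [-1, 0.0138, -0.0374, 0.0003, 0.0125], [-1, 0.0134, -0.0376, 0.0004, 0.0125], [-1, 0.0129, -0.0378, 0.0003, 0.0125]]
```

Request:
arm_command --pt "-1 0.0157 -0.0367 0 0.0125" --pt "-1 0.015 -0.037 0 0.0125" --pt "-1 0.0147 -0.037 0 0.0125" --pt "-1 0.0143 -0.0373 0 0.0125" --pt "-1 0.0138 -0.0374 0 0.0125" --pt "-1 0.0134 -0.0376 0 0.0125" --pt "-1 0.013 -0.0378 0 0.0125" --pt "-1 0 0 0 0" --pt "-1 0 0 0.05 0" --pt "-1 0 0 0.05 0" --pt "-1 0 0 0.03 0" --pt "-1 0 0 0 0"

```text
clock: 20.0
eef_pos: [505.1, -117.5, 58.6]
eef_rot: [3.14, -0.005, -3.099]
wrist_force: [0.5, -0.1, 0.0]
finger_gap: 16.9
finger_force: 35.0
```

```bash
python3 - <<'E'
from plan import *
print(here().round(1),manip.read_state()["wrist_force"].round(1))
c=cam("scene"); w=cloud(c); b=c["img"]
# roller white bearings in basket area: heights of parts well above floor
m=(abs(w[...,0]-500)<105)&(abs(w[...,1]+119)<25)&(w[...,2]>15)&(w[...,2]<110)
p=w[m]
for x0 in range(410,610,20):
    k=(p[:,0]>=x0)&(p[:,0]<x0+20)
    if k.sum()>3: print(x0,k.sum(),'z',np.percentile(p[k,2],[3,97]).round(),'y',np.percentile(p[k,1],[5,95]).round())
E
```

```text
[ 505.1 -117.5   58.6 -267.6] [ 0.5 -0.1  0. ]
410 16 z [64. 79.] y [-132. -119.]
430 102 z [58. 79.] y [-133. -112.]
450 50 z [64. 76.] y [-130. -118.]
470 54 z [62. 76.] y [-129. -117.]
490 103 z [ 69. 107.] y [-140. -108.]
510 188 z [ 64. 108.] y [-139. -100.]
530 61 z [63. 76.] y [-126. -115.]
550 70 z [60. 78.] y [-127. -106.]
570 77 z [55. 79.] y [-128. -105.]
```

Roller level and inside the basket outline. Lowering until it touches.

Request:
arm_command --pt "-1 0 0 0.025 0" --pt "-1 0 0 0.016 0" --pt "-1 0 0 0.004 0" --pt "-1 0 0 0.001 0" --pt "-1 0 0 0 0"

```text
clock: 20.68
eef_pos: [506.8, -118.8, 15.6]
eef_rot: [-3.141, 0.001, -3.1]
wrist_force: [0.8, -0.3, -1.0]
finger_gap: 17.3
finger_force: 35.0
```

Request:
arm_command --pt "-1 0 0 0.002 0" --pt "-1 0 0 0.002 0" --pt "-1 0 0 0 0"

```text
clock: 21.05
eef_pos: [506.3, -118.7, 10.8]
eef_rot: [3.142, -0.0, -3.1]
wrist_force: [-0.2, 0.1, -0.5]
finger_gap: 16.9
finger_force: 35.0
```

Request:
arm_command --pt "-1 0 0 0.0015 0" --pt "-1 0 0 0 0"

```text
clock: 21.3
eef_pos: [506.3, -118.6, 9.3]
eef_rot: [3.142, -0.0, -3.1]
wrist_force: [0.3, -0.6, -1.5]
finger_gap: 17.0
finger_force: 35.0
```

Request:
arm_command --pt "-1 0 0 0.001 0" --pt "-1 0 0 0 0"

```text
clock: 21.55
eef_pos: [506.4, -118.7, 9.1]
eef_rot: [-3.142, 0.0, -3.1]
wrist_force: [-4.8, 0.8, 8.9]
finger_gap: 16.8
finger_force: 35.0
```

Touchdown (8.9 N). Releasing and going up.

Request:
arm_command --pt "-1 0 0 -0.0005 0" --pt "-0.55 0 0 0 0" --pt "-0.3 0 0 0 0" --pt "-0.3 0 0 0 0" --pt "-0.3 0 0 -0.01 0" --pt "-0.3 0 0 -0.04 0" --pt "-0.3 0 0 -0.06 0" --pt "-0.3 0 0 -0.06 0" --pt "-0.3 0 0.05 0 0" --pt "-0.3 0 0.05 0 0" --pt "-0.3 0 0.05 0 0" --pt "-0.3 0 0.05 0 0" --pt "-0.3 0 0 0 0" --pt "-0.3 0 0 0 0"

```text
clock: 23.3
eef_pos: [498.1, 80.8, 179.4]
eef_rot: [-3.141, 0.0, -3.1]
wrist_force: [-0.1, 0.4, -0.2]
finger_gap: 32.5
finger_force: 0.0
```

```bash
python3 - <<'E'
from plan import *
s=manip.read_state(); print(here().round(1),s["wrist_force"].round(1),s["finger_gap"])
for n in("scene","top"):
    c=cam(n); w=cloud(c); w0=np.load(f"{n}0.npy")
    m=(abs(w[...,0]-498)<100)&(abs(w[...,1]+119)<55)&(w[...,2]>10)&(w[...,2]<110); p=w[m]
    for x0 in range(400,600,25):
        k=(p[:,0]>=x0)&(p[:,0]<x0+25)
        if k.sum()>3: print(n,x0,k.sum(),'z',np.percentile(p[k,2],[3,97]).round(),'y',np.percentile(p[k,1],[5,95]).round())
    if n=="top":
        # bystanders: height-map change between start and now
        dz=np.nan_to_num(abs(w[...,2]-w0[...,2])); M=((dz>15)).astype(np.uint8); M=cv2.morphologyEx(M,cv2.MORPH_OPEN,np.ones((3,3)))
        k,L,st,ce=cv2.connectedComponentsWithStats(M)
        for i in range(1,k):
            if st[i,4]>15: print("change",st[i],np.nanmedian(w[L==i],0).round())
    cv2.imwrite(f"pics/{n}_end.png",c["img"])
E
```

```text
[ 498.1   80.8  179.4 -267.6] [-0.1  0.4 -0.2] 32.49405506278013
scene 400 5 z [16. 22.] y [-126. -123.]
scene 425 104 z [13. 30.] y [-134. -113.]
scene 450 60 z [14. 27.] y [-130. -117.]
scene 475 69 z [13. 27.] y [-129. -118.]
scene 500 75 z [14. 27.] y [-128. -117.]
scene 525 73 z [14. 26.] y [-127. -115.]
scene 550 90 z [12. 30.] y [-129. -110.]
scene 575 32 z [12. 29.] y [-129. -108.]
top 400 12 z [10. 22.] y [-151.  -82.]
top 425 65 z [11. 32.] y [-131. -109.]
top 450 57 z [11. 27.] y [-130. -112.]
top 475 64 z [11. 29.] y [-127. -110.]
top 500 57 z [13. 27.] y [-124. -110.]
top 525 61 z [10. 29.] y [-125. -107.]
top 550 65 z [10. 32.] y [-125. -105.]
change [218 145   9   4  35] [644. 164.  79.]
change [    0   151   321   249 27584] [220.  81. 519.]
change [476 179   8   6  43] [ 544. -561.   19.]
change [322 181   6  25 108] [ 516. -116.   24.]
change [473 185   5   6  23] [ 525. -546.   17.]
change [447 193  17  13 150] [ 495. -493.    0.]
change [322 218   9   4  33] [ 439. -120.   29.]
change [398 221  16   8 105] [ 425. -349.   -0.]
change [399 253   5   6  23] [ 335. -330.   18.]
change [309 380  19  20 213] [ 46. -98. 273.]
```

The roller lies flat in the basket: rubber top at about 26 mm and bearing tops at about 29 mm, level along its length. The fork and all bystanders are unchanged, and the arm is clear. Handing in.

```bash
python3 -c "
from cell import ticket; print(ticket.sign_off())"
```

```text
the job is handed in; nothing more can be done
None
```

The job is handed in at about 23 s, verdict not shown: pin clicked back, fork back upright in its slot, roller flat in the basket, named bystanders unmoved; the two yellow decoy tools, balanced on their tines, toppled on their own during the first move, with no contact seen.

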